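# Draw the bottom test cassette from under the stack and load the reader

### The arm

A 6-joint arm with a two-finger parallel gripper is mounted at the origin on a cart in front of the work surface, level with it; the furniture and walls round the work are solid. World frame = base frame: x ahead of the robot, y to its left, z up, the work surface at z = 0. Lengths are in m, angles in rad, forces in N, time in s.
With the tool pointing down it reaches from about 0.25 to 0.725 m from the base axis. Payload 4 kg.
Tool frame: the origin (TCP) lies midway between the tips of the shut fingers; the grasp point (between the pads) lies 19 mm behind it; z points along the fingers, y is the line along which they close (so a half turn about z gives the same grasp; the last joint's range is limited). The gripper opens to 85 mm and grips with 20 to 120 N. Pads are 22 mm wide; open, the fingers measure 114 mm over their backs; the gripper's body (76 mm by 85 mm) begins 54 mm behind the grasp point. The pads swing forward as they close: fully open they stand 13 mm farther back than shut.
Start: joints at [1.172, 0.241, 0.005, 1.335, 0, 1.571], TCP at [0.194, 0.461, 0.231] pointing down, gripper open.
Joint ranges: [-2.72, 2.72], [-1.05, 1.87], [-1.09, 1.28], [-1.99, 2.15], [-1.42, 1.44], [-3.14, 3.14]. Speed limits (rad/s): [2.79, 2.79, 3.14, 3.14, 3.14, 3.14].

### API

Orientations are given as a unit quaternion [x, y, z, w].
In Python, from workcell import bot gives the robot as it stands. The module is installed in compiled form; this text tells all that it offers.
- The arm moves only by the tool drive_tool, never from a script. Its arguments are lists of equal length, an entry for each row: "slide": the shift along the tool's x, y, z scaled (see below), a list of three; "rotation": the turn, a rotation vector about the tool's x, y, z scaled (see below), a list of three. A call has exactly 8 rows; each row is the pose to reach, as a shift and turn from the pose commanded when the call began, along the tool's axes at that moment; what a row does not reach only later rows make up. The controller multiplies each number of a shift by 250 mm and each number of a turn by 0.5 rad. A row lasts 1/8 s, in which the tool goes at most 62.5 mm and 10.7 degrees, less where a joint would pass 70% of its speed; a pose out of reach is approached as far as the arm can. A call with a number of a shift or a turn outside -1 to 1 is refused whole. A call with a gripper value outside its range is refused whole. "gripper" is the opening, from 0 (shut) to 1 (fully open), set as the call begins (left out, the last holds). The fingers move at their own pace and stop on an object; the grip force is fixed at half the most. Time passes only in rows, so rows that repeat a pose let the fingers close, or fill a call up. It gives the time, the measured TCP pose, the force, the opening and the grip force at its end, in the units of the state.
- bot.get_obs(): the state, without advancing time (a new reading comes with each control period).
- bot.camera(name): name is "scene" or "top"; returns a dict with "image" (400x640x3 uint8, red, green, blue), "z_map" (400x640 float32, m along the optical axis (not along the pixel's ray), 0 where there is no reading), "camera_matrix" (3x3 intrinsics, pixels), "k1" (the pictures are not rectified: a ray, as slopes to the right and down, at radius r is drawn at 1 + k1 r^2 times it, then the intrinsics apply), "xyz" and "orientation" of the camera in the world. Camera axes: x right, y up, looking along -z (the intrinsics and any distortion apply to the point x, -y, -z); pixel columns grow to the right and rows downward; lengths in m; the calibration is good to about 2 mm. A picture is of the moment at which its call begins.
- bot.job_done(): hands the job in; it is judged then, once.
The state is a dict: "clock": time; "joint_pos": joint angles; "joint_vel": joint speeds; "tau": joint torques, N m; "eef_pos": TCP position; "tool_rot": TCP orientation; "ft_force": force on the tool from outside, world axes, zero at the start; "ft_torque": the same for the moment, N m; "grip_width": finger opening in m; "grasp_force": force on a finger pad.
Only numpy, scipy, OpenCV 4.12 (cv2) and the standard library are available. Lean on these libraries where they do the work, as an engineer would, in place of code of your own. Each camera call takes 0.05 s, during which the arm holds its last target. There are 200 camera calls.

### The job

Ease the bottom test cassette out of the dispenser's slot by its ribbed thumb pad, from under the stack and its weight, then push it, sample end first, fully home in the reader's port and let go. Be gentle: press and push no harder than it takes to move it, because the test strips crack; don't touch the stack or its weight, which must settle square and flat on the dispenser's bed, and leave the vials and the marker as they stand.

Things in the scene. Friction and masses are not known exactly. Their poses are not given: they have to be found in the camera images.
- dispenser: dark grey bottom-feed cassette dispenser, fixed, 156 x 78 x 44 mm. Origin: centre of its footprint on the desk; x runs from the open front (x = -77 mm) to the rear, z up. A channel 43 mm wide runs along its bed, whose top is 14 mm above the desk. Side walls and rear wall rise 20 mm above the bed behind x = -42 mm. Friction in it is about 0.3. The black feed wheel at its side is fixed
- dispenser_mouth (a point): middle of the front edge of the dispenser's bed, on its top face, 14 mm above the desk; axes as the dispenser's. What is drawn beyond it sticks out free. For the first 32 mm behind it two cheeks, 6.5 mm high, flank the channel (51 mm over their outsides): there the bottom cassette can be reached only from above, where it stands 1.5 mm proud of them
- dispenser_gate (a point): middle of the channel under the gate, on the bed, 32 mm behind the bed's front edge; axes as the dispenser's. The two gate posts, 20 mm apart, reach from 10 to 30 mm above the bed and 3 mm rearwards of this point: the bottom cassette passes under them and the stack is held back by them
- cassette: the bottom test cassette, rigid white slab 110 x 40 x 8 mm, 35 g. Origin: centre of its underside; x runs along it from the thumb-pad end (x = -55 mm, foremost) to the sample end (+55 mm), z up. About 30 mm of it stick out in front of the gate and end just inside the bed's front edge; the rest lies under the stack, which tips back a little as it is drawn and drops flat once it is out
- cassette_mid (a point): centre of the bottom cassette, half-way up (4 mm above its underside); axes as the cassette's
- cassette_pad (a point): middle of the top face of the bottom cassette's blue ribbed thumb pad, 41.5 mm from its middle, 8 mm above its underside. It is 27 mm long, 40 mm wide, flat, a little soft, friction about 0.7. Drawing the cassette takes a press of 6 N under the lightest to 11 N under the heaviest weight; a total force on the pad (press and pull together) of over 22 N cracks it
- cassette_end (a point): middle of the sample end of the bottom cassette, half-way up, which goes first into the reader; axes as the cassette's
- stack1: lowest of the three cassettes of the stack above the bottom cassette, same shape and look (110 x 40 x 8 mm); origin: centre of its underside; x towards the rear of the dispenser
- stack2: second cassette of the stack, lying on stack1; origin and axes likewise
- stack3: third cassette of the stack, lying on stack2; origin and axes likewise
- weight: steel follower weight 90 x 38 x 19 mm with a black knob 8 mm high, lying on stack3, 0.3 to 0.65 kg; origin: centre of its underside. The knob's top is 73 mm above the desk at first
- reader: cassette reader, a light grey box with a display, fixed, 147 x 100 x 54 mm. Origin: centre of its footprint on the desk; x runs from its front face (x = -70 mm) to the rear, z up. The port in the front face is 44 mm wide, 12 mm high and 60 mm deep, its floor 14 mm above the desk; its black mouth is flared and stands 7 mm out of the face
- reader_mouth (a point): middle of the port's floor at the reader's front face, 14 mm above the desk; axes as the reader's. A sprung roller in the roof, 30 mm behind the face, resists the entering cassette with a few N, then drags on it for the rest of the way; it yields. A cassette fully home still sticks out 50 mm
- reader_stop (a point): point of the hard stop at the end of the port (60 mm behind the front face, 4 mm above the port's floor) that the middle of the cassette's sample end meets when home; axes as the reader's
- vial_blue: brown dropper vial with a blue cap, 22 mm across, 63 mm tall, standing between dispenser and reader; origin: centre of its underside. Bystander
- vial_white: brown dropper vial with a white cap, 22 mm across, 63 mm tall, standing at the left; origin: centre of its underside. Bystander
- marker: felt marker with a red cap, 132 mm long, 17 mm thick, lying at the right; origin: centre of its underside. Bystander
There are look-alikes about, which are no part of the job. Leave any brown or orange look-alike of the stack3 alone.

How it is judged:
On the way:
1. the bottom cassette is drawn clear of the dispenser and the stack with its weight has settled flat on the bed (x of cassette_end in the frame of dispenser below -0.06 m and angle between each of stack1, stack2, stack3, weight's own z axis and vertical below 0.05 rad and z of stack1 in the frame of dispenser between 0.012 and 0.016 m and x of stack1 in the frame of dispenser between 0.002 and 0.026 m and y of stack1 in the frame of dispenser between -0.008 and 0.008 m and z of stack2 in the frame of dispenser between 0.02 and 0.024 m and x of stack2 in the frame of dispenser between 0.002 and 0.026 m and y of stack2 in the frame of dispenser between -0.008 and 0.008 m and z of stack3 in the frame of dispenser between 0.028 and 0.032 m and x of stack3 in the frame of dispenser between 0.002 and 0.026 m and y of stack3 in the frame of dispenser between -0.008 and 0.008 m and z of weight in the frame of dispenser between 0.036 and 0.04 m and x of weight in the frame of dispenser between -0.01 and 0.038 m and y of weight in the frame of dispenser between -0.012 and 0.012 m), for 0.2 s.
At the end, for the whole second after the job is handed in: the cassette is in the port, its sample end within 3 mm of the stop, straight and level (0.08 rad), released; the other three and the weight lie flat and still on the bed in the same order, the cassettes within 12 mm along and 8 mm across of the middle of their place (the weight 24 and 12 mm) (x of cassette_end in the frame of reader_stop between -0.003 and 0.002 m and y of cassette_end in the frame of reader_stop between -0.004 and 0.004 m and z of cassette_end in the frame of reader_stop between -0.003 and 0.003 m and angle between the x axis of cassette and the x axis of reader, either way round below 0.08 rad and angle between cassette's own z axis and vertical below 0.08 rad and angle between each of stack1, stack2, stack3, weight's own z axis and vertical below 0.05 rad and z of stack1 in the frame of dispenser between 0.012 and 0.016 m and x of stack1 in the frame of dispenser between 0.002 and 0.026 m and y of stack1 in the frame of dispenser between -0.008 and 0.008 m and z of stack2 in the frame of dispenser between 0.02 and 0.024 m and x of stack2 in the frame of dispenser between 0.002 and 0.026 m and y of stack2 in the frame of dispenser between -0.008 and 0.008 m and z of stack3 in the frame of dispenser between 0.028 and 0.032 m and x of stack3 in the frame of dispenser between 0.002 and 0.026 m and y of stack3 in the frame of dispenser between -0.008 and 0.008 m and z of weight in the frame of dispenser between 0.036 and 0.04 m and x of weight in the frame of dispenser between -0.01 and 0.038 m and y of weight in the frame of dispenser between -0.012 and 0.012 m and linear speed of each of cassette, stack1, stack2, stack3, weight below 0.01 m/s); the robot touches nothing.
It fails at once if the thumb pad is loaded with more than 22 N while the cassette lies in the dispenser, not yet drawn by 15 mm (contact force between the fingers and cassette above 22 N and x of cassette_mid in the frame of dispenser above -0.036 m and contact force between cassette and dispenser above 0.5 N).
It fails at once if the cassette is forced against the dispenser with more than 35 N (contact force between cassette and dispenser above 35 N).
It fails at once if the cassette is pushed against the reader with more than 25 N (contact force between cassette and reader above 25 N).
It fails at once if the robot touches the stack or its weight (contact force between any of the fingers, the arm and stack1 above 1 N or contact force between any of the fingers, the arm and stack2 above 1 N or contact force between any of the fingers, the arm and stack3 above 1 N or contact force between any of the fingers, the arm and weight above 1 N).
It fails at once if a vial or the marker is shifted by more than 20 mm or a vial is tipped over (distance of any of vial_blue, vial_white, marker from where it was at the start of the episode above 0.02 m or angle between any of vial_blue, vial_white's own z axis and vertical above 0.5 rad).
It also fails if it takes over 70 s, if anything falls off the work surface, if the arm or the gripper's body presses on something with over 40 N, if the wrist force passes 120 N, or if a joint passes its speed limit or range.

## Working session

There is one attempt and no reset: what is moved stays moved. The work goes in short steps, Python scripts to look and compute and a tool call to move; the robot and the scene stay as the last step left them, time stands still between calls to the robot, and variables do not carry over. Pictures are saved under pics/ and viewed, at most 10 in all, crops included, and the job is handed in when it is done.

Besides the shell and the picture viewer there is one more tool, called after "Request:" by a JSON object that holds its "fn" and its "kwargs". drive_tool: Moves the arm, as the interface text tells. Shifts and turns lie within -1 to 1; 1 stands for 250 mm of shift or 0.5 rad of turn. Its arguments: {"type":"object","properties":{"slide":{"type":"array","items":{"type":"array","items":{"type":"number"}}},"rotation":{"type":"array","items":{"type":"array","items":{"type":"number"}}},"gripper":{"type":"number"}},"required":["slide","rotation"]}

```bash
mkdir -p pics; cat > h.py <<'E'
import numpy as np, cv2
from scipy.spatial.transform import Rotation as R
from workcell import bot
def shot(n):
    c=bot.camera(n); np.savez(n+'.npz',**{k:np.array(v) for k,v in c.items()}); return c
def load(n):
    return dict(np.load(n+'.npz'))
def rays(c,uv):
    K=np.array(c['camera_matrix']); uv=np.atleast_2d(np.float64(uv))
    d=np.c_[(uv[:,0]-K[0,2])/K[0,0],(uv[:,1]-K[1,2])/K[1,1]]; s=d.copy()
    for _ in range(20): s=d/(1+float(c['k1'])*(s**2).sum(1,keepdims=True))
    return np.c_[s[:,0],-s[:,1],-np.ones(len(s))]
def cam2w(c,p): return R.from_quat(c['orientation']).apply(p)+np.array(c['xyz'])
def onplane(c,uv,z):
    d=R.from_quat(c['orientation']).apply(rays(c,uv)); o=np.array(c['xyz'])
    return o+d*((z-o[2])/d[:,2])[:,None]
def cloud(c):
    v,u=np.mgrid[:400,:640]; r=rays(c,np.c_[u.ravel(),v.ravel()])
    return cam2w(c,r*c['z_map'].reshape(-1,1)).reshape(400,640,3)
E
python3 - <<'E'
from h import *
for n in('scene','top'):
    c=shot(n); cv2.imwrite(f'pics/{n}0.png',c['image'][:,:,::-1]); print(n,c['xyz'],c['orientation'],c['k1'],c['camera_matrix'])
o=bot.get_obs(); print(o)
E
```

```text
scene [-0.00850282  0.33369091  0.60116061] [-0.20750635  0.38193342  0.78621285 -0.43924631] -0.044469583838469606 [[362.84879233   0.         317.51320836]
 [  0.         362.84879233 198.64008175]
 [  0.           0.           1.        ]]
top [ 0.49424676 -0.02716984  0.99926655] [-0.02684163  0.03987992  0.70714696 -0.70543057] 0.03642474531540806 [[407.05592985   0.         317.44103124]
 [  0.         407.05592985 195.84253222]
 [  0.           0.           1.        ]]
{'clock': 0.1, 'joint_pos': array([ 1.17198857e+00,  2.41364079e-01,  3.87311768e-03,  1.33518887e+00,
       -2.81044255e-06,  1.57079353e+00]), 'joint_vel': array([-0.00090629, -0.00139111,  0.00429702,  0.00028561, -0.00040755,
        0.00058344]), 'tau': array([-7.55057936e-04, -3.73137832e+01,  2.53010184e+01,  1.08506400e-02,
       -7.39831398e-05,  1.85399152e-06]), 'eef_pos': array([0.19394541, 0.46025093, 0.23049417]), 'tool_rot': array([ 1.98083599e-01,  9.80184677e-01, -9.23368109e-04, -1.85170710e-04]), 'ft_force': array([-0.22467005, -0.08231146,  0.47250968]), 'ft_torque': array([-0.02606446, -0.01290843,  0.02302865]), 'grasp_force': 0.0, 'grip_width': 0.08544587312468513}
```

View pics/top0.png

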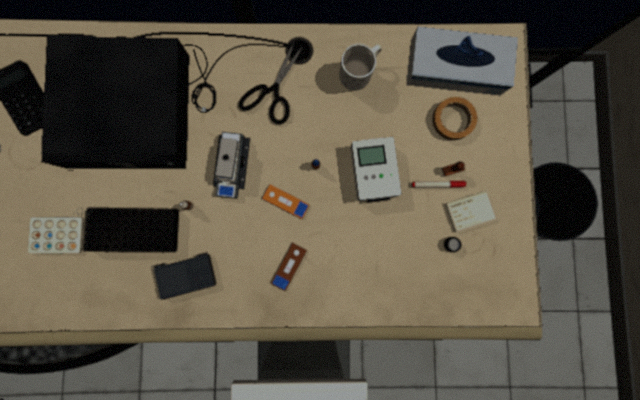

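View pics/scene0.png

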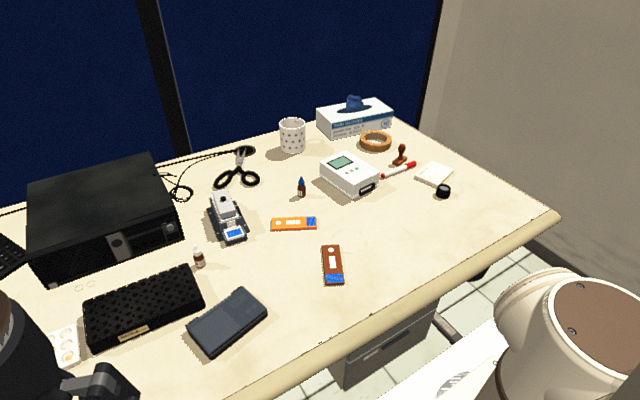

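Top view: the dispenser is at (230,165) with its blue pad at (227,190), facing the robot. The reader is at (376,170), with its port at about (378,199). The orange cassette (285,201) and the brown one (289,267) lie loose on the desk and are look-alikes. The white bottom cassette with its pad sticking out of the dispenser's front fits the description. I'll confirm it in an enlarged crop and measure.

```bash
python3 - <<'E'
from h import *
t=load('top'); s=load('scene')
P=cloud(t); 
for uv in [(230,165),(227,190),(376,170),(378,199),(315,164),(452,244),(186,205),(285,201),(300,250)]:
    print(uv,P[uv[1],uv[0]].round(4))
cr=lambda im,x,y,w,h,k: cv2.resize(im[y:y+h,x:x+w,::-1],None,fx=k,fy=k,interpolation=cv2.INTER_CUBIC)
a=cr(t['image'],205,125,55,80,5);b=cr(t['image'],340,130,65,80,5)
m=np.hstack([a,b]); 
c=cr(s['image'],200,180,50,64,3.125);
print(m.shape)
d=cr(s['image'],195,180,60,65,4);e=cr(s['image'],315,145,70,65,4)
m2=np.hstack([d,e]); W=max(m.shape[1],m2.shape[1])
pad=lambda x:np.pad(x,((0,0),(0,W-x.shape[1]),(0,0)))
o=np.vstack([pad(m)[:400],pad(m2)])[:600]; cv2.imwrite('pics/crop1.png',o); print(o.shape)
E
```

```text
(230, 165) [0.6541 0.1567 0.0673]
(227, 190) [0.6015 0.1724 0.0191]
(376, 170) [ 0.6442 -0.1823  0.0565]
(378, 199) [ 0.5781 -0.1901  0.031 ]
(315, 164) [ 0.6592 -0.0393  0.0521]
(452, 244) [ 0.4706 -0.3672  0.0199]
(186, 205) [0.5639 0.262  0.0422]
(285, 201) [0.5755 0.0335 0.0089]
(300, 250) [ 0.4569 -0.0031  0.0078]
(400, 600, 3)
(600, 600, 3)
```

View pics/crop1.png

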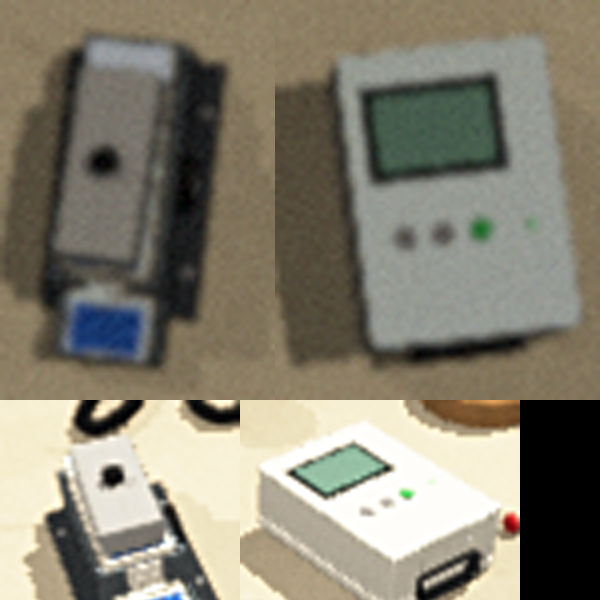

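The crop shows the white cassette with the blue pad in the dispenser mouth (original pixels about (226,191)), which is the target. The reader's black port mouth is at about (368..380,199). Now I'll measure the poses.

```bash
cat > meas.py <<'E'
from h import *
def rect(p):
    (c,wh,a)=cv2.minAreaRect(np.float32(p*1000)); b=cv2.boxPoints((c,wh,a))
    e=[b[1]-b[0],b[2]-b[1]]; L=max(e,key=np.linalg.norm); L=L*np.sign(L[0])
    return np.array(c)/1000,sorted(wh),np.arctan2(L[1],L[0])
def blue(c,box,z):
    hsv=cv2.cvtColor(c['image'],cv2.COLOR_RGB2HSV); m=cv2.inRange(hsv,(100,110,40),(130,255,255))
    x,y,w,h=box; k=np.zeros_like(m); k[y:y+h,x:x+w]=m[y:y+h,x:x+w]
    n,l,st,ce=cv2.connectedComponentsWithStats(k); i=1+st[1:,4].argmax()
    v,u=np.where(l==i); return onplane(c,np.c_[u,v],z)[:,:2],st[i]
E
python3 - <<'E'
from meas import *
t=load('top'); s=load('scene')
for c,b in((t,(205,175,40,30)),(s,(215,215,40,35))):
    p,st=blue(c,b,0.022); print('pad',p.mean(0).round(4),st,rect(p))
# reader top
for n,c,(x,y,w,h) in(('t',t,(335,125,75,85)),('s',s,(310,140,80,70))):
    P=cloud(c)[y:y+h,x:x+w].reshape(-1,3); m=(abs(P[:,2]-.054)<.006); q=P[m][:,:2]; print(n,'reader',np.median(P[m][:,2]),m.sum(),rect(q))
    img=c['image'][y:y+h,x:x+w].reshape(-1,3).max(1).reshape(h,w)
# bright mask reader in top
im=t['image']; x,y,w,h=335,125,75,85
m=(im.min(2)>130).astype(np.uint8)*255; k=np.zeros_like(m);k[y:y+h,x:x+w]=m[y:y+h,x:x+w]
k=cv2.morphologyEx(k,cv2.MORPH_CLOSE,np.ones((9,9)));v,u=np.where(k>0); print('reader bright',len(u),rect(onplane(t,np.c_[u,v],.054)[:,:2]))
# dispenser + weight by height
for n,c,(x,y,w,h) in(('t',t,(200,120,60,90)),('s',s,(195,180,60,70))):
    P=cloud(c)[y:y+h,x:x+w].reshape(-1,3)
    for lo,hi in((.058,.070),(.029,.038),(.008,.1)):
        m=(P[:,2]>lo)&(P[:,2]<hi); print(n,lo,hi,m.sum(),rect(P[m][:,:2]))
E
```

```text
pad [0.6    0.1751] [219 186  14  10 114] (array([0.59997589, 0.17517201]), [20.220182418823242, 31.399959564208984], np.float32(1.4580468))
pad [0.6012 0.1745] [227 228  15   9  81] (array([0.6014671 , 0.17450294]), [19.10931968688965, 30.798463821411133], np.float32(1.5032423))
t reader 0.05527757934715183 2484 (array([ 0.65106897, -0.182849  ]), [99.85096740722656, 140.477783203125], np.float32(0.11926143))
s reader 0.055247968942672254 1145 (array([ 0.65026434, -0.18223698]), [102.31787109375, 143.36709594726562], np.float32(0.1192047))
reader bright 1801 (array([ 0.65111926, -0.1834082 ]), [97.39521789550781, 137.90634155273438], np.float32(0.11422337))
t 0.058 0.07 610 (array([0.67362939, 0.16595401]), [38.32752227783203, 90.22685241699219], np.float32(-0.12929836))
t 0.029 0.038 185 (array([0.67933405, 0.16168083]), [58.91258239746094, 122.33597564697266], np.float32(-0.109376855))
t 0.008 0.1 1565 (array([0.66318896, 0.16645915]), [75.44293975830078, 155.08001708984375], np.float32(-0.08842567))
s 0.058 0.07 411 (array([0.63034497, 0.19194958]), [66.03492736816406, 196.1853790283203], np.float32(-0.5329016))
s 0.029 0.038 169 (array([0.67777319, 0.16338332]), [58.64712142944336, 122.92640686035156], np.float32(-0.10153055))
s 0.008 0.1 1405 (array([0.67785925, 0.15469563]), [113.22489166259766, 307.8958740234375], np.float32(-0.43334556))
```

```bash
cat >> h.py <<'E'
def goto(x,y,z,yaw_y):
    """slide/rotation numbers from the present pose to a tool-down pose; yaw_y = world angle of tool y"""
    o=bot.get_obs(); q=R.from_quat(o['tool_rot']); c,s=np.cos(yaw_y),np.sin(yaw_y)
    T=R.from_matrix(np.array([[-s,c,0],[c,s,0],[0,0,-1]]))
    print('slide',(q.inv().apply(np.array([x,y,z])-o['eef_pos'])/.25).round(4),'rot',((q.inv()*T).as_rotvec()/.5).round(4),'F',o['ft_force'].round(2),'t',o['clock'])
E
python3 -c "
from h import *
goto(.6025,.1748,.10,1.464)"
```

```text
slide [-1.9494 -0.4166  0.5228] rot [-3.70e-03 -5.00e-04 -5.84e-01] F [-0.22 -0.08  0.47] t 0.1
```

Request:
{"fn": "drive_tool", "kwargs": {"slide": [[-0.13, -0.03, 0], [-0.26, -0.06, 0], [-0.4, -0.1, 0], [-0.55, -0.14, 0], [-0.7, -0.17, 0], [-0.85, -0.2, 0], [-1, -0.22, 0], [-1, -0.22, 0]], "rotation": [[0, 0, -0.08], [0, 0, -0.16], [0, 0, -0.24], [0, 0, -0.32], [0, 0, -0.4], [0, 0, -0.5], [0, 0, -0.584], [0, 0, -0.584]], "gripper": 0}}

```text
clock: 1.1
eef_pos: [0.4047, 0.3115, 0.2306]
tool_rot: [0.055, 0.998, -0.0, -0.0]
ft_force: [0.5, 0.2, 0.6]
grip_width: 0.0003
grasp_force: 0.0
```

```bash
python3 -c "
from h import *
goto(.6025,.1748,.10,1.464)"
```

```text
slide [-0.8472 -0.4556  0.5224] rot [-0.0017 -0.0011 -0.0081] F [0.48 0.23 0.58] t 1.1
```

Request:
{"fn": "drive_tool", "kwargs": {"slide": [[-0.2, -0.1, 0], [-0.4, -0.2, 0], [-0.6, -0.32, 0.05], [-0.8, -0.42, 0.15], [-0.847, -0.456, 0.3], [-0.847, -0.456, 0.45], [-0.847, -0.456, 0.522], [-0.847, -0.456, 0.522]], "rotation": [[0, 0, 0], [0, 0, 0], [0, 0, 0], [0, 0, 0], [0, 0, 0], [0, 0, 0], [0, 0, 0], [0, 0, 0]]}}

```text
clock: 2.1
eef_pos: [0.5993, 0.1774, 0.0983]
tool_rot: [0.053, 0.999, -0.001, -0.003]
ft_force: [-0.8, -0.3, 1.5]
grip_width: -0.0
grasp_force: 0.0
```

```bash
python3 - <<'E'
from meas import *
goto(.6025,.1748,.04,1.464)
s=shot('scene'); t=shot('top')
a=cv2.resize(s['image'][130:290,130:330,::-1],None,fx=4,fy=3.75,interpolation=cv2.INTER_CUBIC); cv2.imwrite('pics/s1.png',a)
E
```

```text
slide [-0.0153 -0.0084  0.2333] rot [-0.0037 -0.0107  0.0013] F [-0.8  -0.27  1.49] t 2.1
```

View pics/s1.png

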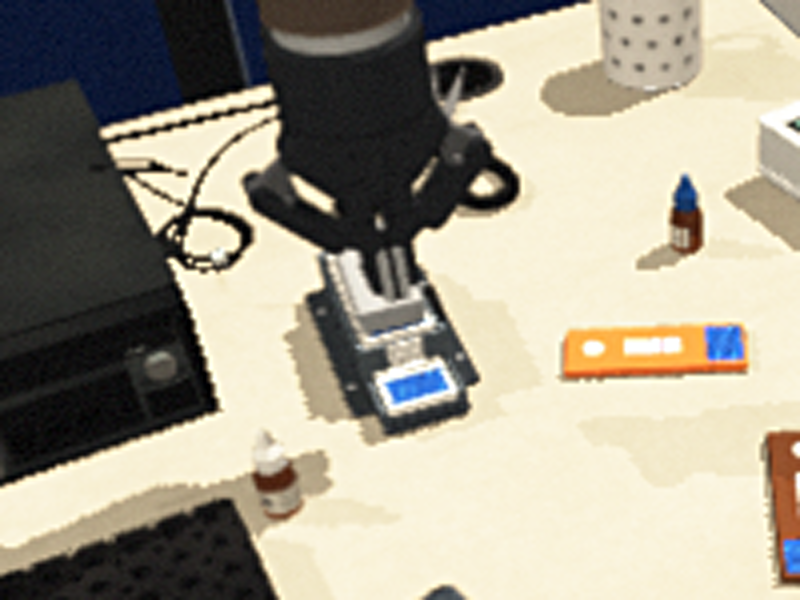

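The shut fingers hang over the pad, which is at crop (418,385), and the stack and posts behind it are clear. Next I descend to just above it.

Request:
{"fn": "drive_tool", "kwargs": {"slide": [[0, 0, 0], [0, 0, 0.05], [0, 0, 0.1], [0, 0, 0.15], [0, 0, 0.2], [0, 0, 0.24], [0, 0, 0.26], [0, 0, 0.26]], "rotation": [[0, 0, 0], [0, 0, 0], [0, 0, 0], [0, 0, 0], [0, 0, 0], [0, 0, 0], [0, 0, 0], [0, 0, 0]]}}

```text
clock: 3.2
eef_pos: [0.6014, 0.177, 0.0354]
tool_rot: [0.053, 0.999, -0.0, -0.0]
ft_force: [-0.8, 0.6, 0.5]
grip_width: 0.0
grasp_force: 0.0
```

```bash
python3 - <<'E'
from meas import *
goto(.6025,.1748,.022,1.464); print(bot.get_obs()['eef_pos'])
s=shot('scene')
a=cv2.resize(s['image'][190:250,190:270,::-1],None,fx=8,fy=8,interpolation=cv2.INTER_CUBIC); cv2.imwrite('pics/s2.png',a)
E
```

```text
slide [-0.0055 -0.0083  0.0534] rot [-0.0005 -0.0013 -0.0001] F [-0.82  0.57  0.45] t 3.2
[0.60137188 0.17700789 0.03535966]
```

View pics/s2.png

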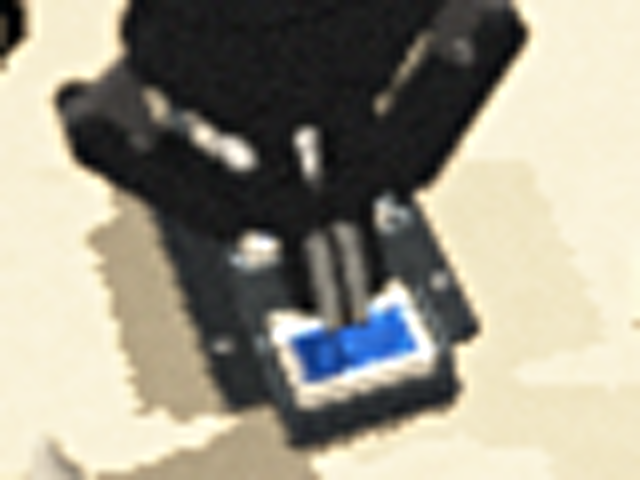

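Request:
{"fn": "drive_tool", "kwargs": {"slide": [[0.008, -0.008, 0.01], [0.008, -0.008, 0.02], [0.008, -0.008, 0.03], [0.008, -0.008, 0.036], [0.008, -0.008, 0.04], [0.008, -0.008, 0.044], [0.008, -0.008, 0.044], [0.008, -0.008, 0.044]], "rotation": [[0, 0, 0], [0, 0, 0], [0, 0, 0], [0, 0, 0], [0, 0, 0], [0, 0, 0], [0, 0, 0], [0, 0, 0]]}}

```text
clock: 4.25
eef_pos: [0.5994, 0.1753, 0.0248]
tool_rot: [0.053, 0.999, 0.0, 0.0]
ft_force: [0.2, 0.4, -0.1]
grip_width: -0.0
grasp_force: 0.0
```

Request:
{"fn": "drive_tool", "kwargs": {"slide": [[0, 0, 0.001], [0, 0, 0.002], [0, 0, 0.003], [0, 0, 0.004], [0, 0, 0.006], [0, 0, 0.008], [0, 0, 0.008], [0, 0, 0.008]], "rotation": [[0, 0, 0], [0, 0, 0], [0, 0, 0], [0, 0, 0], [0, 0, 0], [0, 0, 0], [0, 0, 0], [0, 0, 0]]}}

```text
clock: 5.25
eef_pos: [0.5994, 0.1753, 0.0228]
tool_rot: [0.053, 0.999, -0.0, 0.0]
ft_force: [0.9, -0.7, 0.2]
grip_width: 0.0001
grasp_force: 0.0
```

Request:
{"fn": "drive_tool", "kwargs": {"slide": [[0, 0, 0.001], [0, 0, 0.002], [0, 0, 0.003], [0, 0, 0.004], [0, 0, 0.004], [0, 0, 0.004], [0, 0, 0.004], [0, 0, 0.004]], "rotation": [[0, 0, 0], [0, 0, 0], [0, 0, 0], [0, 0, 0], [0, 0, 0], [0, 0, 0], [0, 0, 0], [0, 0, 0]]}}

```text
clock: 6.25
eef_pos: [0.5994, 0.1753, 0.0221]
tool_rot: [0.053, 0.999, 0.0, 0.0]
ft_force: [-2.6, -0.8, 6.2]
grip_width: 0.0001
grasp_force: 2.6
```

Request:
{"fn": "drive_tool", "kwargs": {"slide": [[0, 0, 0.0004], [0, 0, 0.0008], [0, 0, 0.0012], [0, 0, 0.0016], [0, 0, 0.002], [0, 0, 0.002], [0, 0, 0.002], [0, 0, 0.002]], "rotation": [[0, 0, 0], [0, 0, 0], [0, 0, 0], [0, 0, 0], [0, 0, 0], [0, 0, 0], [0, 0, 0], [0, 0, 0]]}}

```text
clock: 7.25
eef_pos: [0.5994, 0.1753, 0.0221]
tool_rot: [0.053, 0.999, 0.0, 0.0]
ft_force: [-3.2, -0.4, 8.6]
grip_width: -0.0002
grasp_force: 3.8
```

Request:
{"fn": "drive_tool", "kwargs": {"slide": [[0, 0, 0.0008], [0, 0, 0.0016], [0.002, 0, 0.002], [0.004, 0, 0.002], [0.006, 0, 0.002], [0.008, 0, 0.002], [0.01, 0, 0.002], [0.012, 0, 0.002]], "rotation": [[0, 0, 0], [0, 0, 0], [0, 0, 0], [0, 0, 0], [0, 0, 0], [0, 0, 0], [0, 0, 0], [0, 0, 0]]}}

```text
clock: 8.25
eef_pos: [0.599, 0.1756, 0.0221]
tool_rot: [0.054, 0.999, 0.0, 0.003]
ft_force: [3.4, -0.6, 5.4]
grip_width: 0.0
grasp_force: 2.7
```

```bash
python3 - <<'E'
from meas import *
t=shot('scene'); p,st=blue(t,(215,215,40,35),0.022); print(p.mean(0),st)
d=p[:,0]*.9943-p[:,1]*.1068; print(d.min(),np.percentile(d,5))
print(bot.get_obs()['ft_force'],bot.get_obs()['eef_pos'])
E
```

```text
[0.60053022 0.18631638] [227 232   6   6  20]
0.5692914185255994 0.5695553410682145
[ 3.28356161 -0.71288259  5.69688819] [0.59892688 0.17567279 0.02212152]
```

Request:
{"fn": "drive_tool", "kwargs": {"slide": [[0, 0, 0.001], [0, 0, 0.002], [0, 0, 0.003], [0, 0, 0.004], [0, 0, 0.005], [0, 0, 0.005], [0, 0, 0.005], [0, 0, 0.005]], "rotation": [[0, 0, 0], [0, 0, 0], [0, 0, 0], [0, 0, 0], [0, 0, 0], [0, 0, 0], [0, 0, 0], [0, 0, 0]]}}

```text
clock: 9.3
eef_pos: [0.599, 0.1757, 0.0221]
tool_rot: [0.054, 0.999, 0.0, 0.003]
ft_force: [0.1, -1.9, 12.1]
grip_width: 0.0
grasp_force: 5.8
```

Request:
{"fn": "drive_tool", "kwargs": {"slide": [[0.002, 0, 0.0004], [0.004, 0, 0.0008], [0.006, 0, 0.0012], [0.008, 0, 0.0016], [0.01, 0, 0.002], [0.012, 0, 0.002], [0.014, 0, 0.002], [0.016, 0, 0.002]], "rotation": [[0, 0, 0], [0, 0, 0], [0, 0, 0], [0, 0, 0], [0, 0, 0], [0, 0, 0], [0, 0, 0], [0, 0, 0]]}}

```text
clock: 10.3
eef_pos: [0.5972, 0.1765, 0.0221]
tool_rot: [0.054, 0.999, 0.001, 0.005]
ft_force: [4.3, -2.5, 9.0]
grip_width: -0.0001
grasp_force: 4.8
```

Request:
{"fn": "drive_tool", "kwargs": {"slide": [[0.003, 0, 0.001], [0.006, 0, 0.002], [0.009, 0, 0.003], [0.012, 0, 0.003], [0.015, 0, 0.003], [0.018, 0, 0.003], [0.021, 0, 0.003], [0.024, 0, 0.003]], "rotation": [[0, 0, 0], [0, 0, 0], [0, 0, 0], [0, 0, 0], [0, 0, 0], [0, 0, 0], [0, 0, 0], [0, 0, 0]]}}

```text
clock: 11.3
eef_pos: [0.5928, 0.1772, 0.0221]
tool_rot: [0.054, 0.999, 0.001, 0.007]
ft_force: [6.8, -2.4, 10.4]
grip_width: -0.0003
grasp_force: 5.3
```

```bash
python3 - <<'E'
from meas import *
s=shot('scene'); 
a=cv2.resize(s['image'][190:265,190:270,::-1],None,fx=7,fy=7,interpolation=cv2.INTER_CUBIC); cv2.imwrite('pics/s3.png',a)
E
```

```text
(no output)
```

View pics/s3.png

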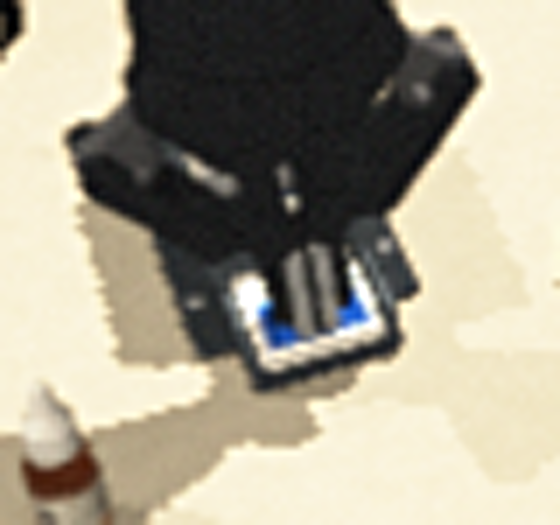

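The front edge has come forward about 3–4 px (about 7 mm), in step with the tool, and the fingers are still on the blue pad at (315,330). I'll keep drawing.

Request:
{"fn": "drive_tool", "kwargs": {"slide": [[0.004, 0, 0.001], [0.008, 0, 0.002], [0.013, 0, 0.003], [0.018, 0, 0.003], [0.023, 0, 0.003], [0.028, 0, 0.003], [0.034, 0, 0.003], [0.04, 0, 0.003]], "rotation": [[0, 0, 0], [0, 0, 0], [0, 0, 0], [0, 0, 0], [0, 0, 0], [0, 0, 0], [0, 0, 0], [0, 0, 0]]}}

```text
clock: 12.35
eef_pos: [0.5839, 0.1783, 0.0221]
tool_rot: [0.054, 0.999, 0.001, 0.008]
ft_force: [7.6, -2.2, 12.8]
grip_width: -0.0005
grasp_force: 6.2
```

Request:
{"fn": "drive_tool", "kwargs": {"slide": [[0.005, 0, 0], [0.01, 0, 0], [0.015, 0, 0], [0.02, 0, 0], [0.025, 0, 0], [0.03, 0, 0], [0.035, 0, 0], [0.04, 0, 0]], "rotation": [[0, 0, 0], [0, 0, 0], [0, 0, 0], [0, 0, 0], [0, 0, 0], [0, 0, 0], [0, 0, 0], [0, 0, 0]]}}

```text
clock: 13.35
eef_pos: [0.574, 0.1796, 0.0221]
tool_rot: [0.054, 0.999, 0.001, 0.008]
ft_force: [7.1, -2.0, 13.3]
grip_width: -0.0001
grasp_force: 6.3
```

Request:
{"fn": "drive_tool", "kwargs": {"slide": [[0.004, 0, -0.001], [0.008, 0, -0.002], [0.012, 0, -0.003], [0.015, 0, -0.003], [0.018, 0, -0.003], [0.021, 0, -0.003], [0.024, 0, -0.003], [0.026, 0, -0.003]], "rotation": [[0, 0, 0], [0, 0, 0], [0, 0, 0], [0, 0, 0], [0, 0, 0], [0, 0, 0], [0, 0, 0], [0, 0, 0]]}}

```text
clock: 14.35
eef_pos: [0.5656, 0.1804, 0.0217]
tool_rot: [0.054, 0.999, 0.001, 0.006]
ft_force: [5.1, -0.9, 10.3]
grip_width: -0.0003
grasp_force: 5.4
```

Request:
{"fn": "drive_tool", "kwargs": {"slide": [[0, 0, -0.004], [0, 0, -0.01], [0, 0, -0.04], [0, 0, -0.08], [0, 0, -0.12], [0, 0, -0.16], [0, 0, -0.18], [0, 0, -0.18]], "rotation": [[0, 0, 0], [0, 0, 0], [0, 0, 0], [0, 0, 0], [0, 0, 0], [0, 0, 0], [0, 0, 0], [0, 0, 0]]}}

```text
clock: 15.35
eef_pos: [0.5604, 0.1796, 0.0639]
tool_rot: [0.053, 0.999, 0.0, 0.001]
ft_force: [0.1, 1.4, -0.1]
grip_width: 0.0001
grasp_force: 0.0
```

```bash
python3 - <<'E'
from meas import *
s=shot('scene'); t=shot('top')
p,st=blue(s,(210,215,45,50),0.022); print(p.mean(0),st,rect(p))
p,st=blue(t,(205,175,40,45),0.022); print(p.mean(0),st,rect(p))
goto(.571,.178,.06,1.464); print(bot.get_obs()['eef_pos'])
a=cv2.resize(s['image'][190:265,190:270,::-1],None,fx=7,fy=7,interpolation=cv2.INTER_CUBIC); cv2.imwrite('pics/s4.png',a)
E
```

```text
[0.56526168 0.17921225] [230 238  16  10  91] (array([0.56511987, 0.17909665]), [19.04678726196289, 31.84446144104004], np.float32(1.4957498))Traceback (most recent call last):
  File "<stdin>", line 4, in <module>
  File "meas.py", line 9, in blue
    n,l,st,ce=cv2.connectedComponentsWithStats(k); i=1+st[1:,4].argmax()
                                                       ~~~~~~~~~~~~~~~^^
ValueError: attempt to get argmax of an empty sequence
```

Request:
{"fn": "drive_tool", "kwargs": {"slide": [[-0.018, 0, 0], [-0.018, 0, 0], [-0.018, 0, 0], [-0.018, 0, 0], [-0.018, 0, 0.03], [-0.018, 0, 0.06], [-0.018, 0, 0.08], [-0.018, 0, 0.08]], "rotation": [[0, 0, 0], [0, 0, 0], [0, 0, 0], [0, 0, 0], [0, 0, 0], [0, 0, 0], [0, 0, 0], [0, 0, 0]], "gripper": 0.7}}

```text
clock: 16.45
eef_pos: [0.564, 0.1789, 0.0425]
tool_rot: [0.053, 0.999, -0.0, -0.001]
ft_force: [-0.2, 0.1, 0.2]
grip_width: 0.0599
grasp_force: 0.0
```

```bash
python3 - <<'E'
from meas import *
s=shot('scene'); print(bot.get_obs()['grip_width'])
goto(.565,.1793,.006,1.464); print(bot.get_obs()['eef_pos'])
a=cv2.resize(s['image'][190:265,190:270,::-1],None,fx=7,fy=7,interpolation=cv2.INTER_CUBIC); cv2.imwrite('pics/s4.png',a)
E
```

```text
0.05951712432051918
slide [-0.0027  0.0017  0.1476] rot [-0.0006 -0.0015 -0.0001] F [-0.88 -0.42 -0.39] t 16.5
[0.56431792 0.17894568 0.04289267]
```

View pics/s4.png

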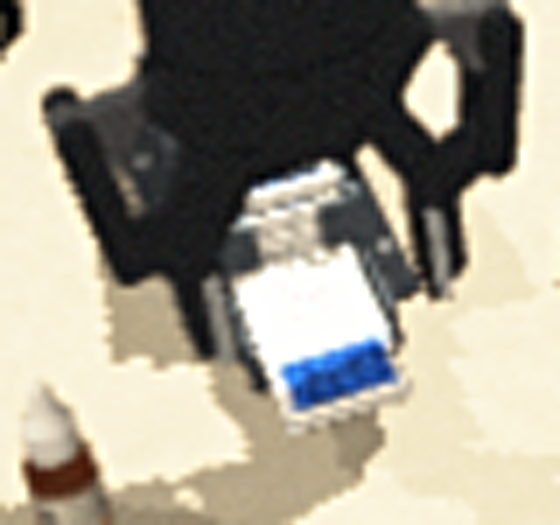

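The cassette sticks out about 35 mm, with its blue pad at (340,375) and the open fingers straddling it at (215,340) and (440,290). I'll descend and grip the sides.

Request:
{"fn": "drive_tool", "kwargs": {"slide": [[0, 0, 0.03], [0, 0, 0.06], [0, 0, 0.09], [0, 0, 0.12], [0, 0, 0.14], [0, 0, 0.146], [0, 0, 0.146], [0, 0, 0.146]], "rotation": [[0, 0, 0], [0, 0, 0], [0, 0, 0], [0, 0, 0], [0, 0, 0], [0, 0, 0], [0, 0, 0], [0, 0, 0]]}}

```text
clock: 17.5
eef_pos: [0.5649, 0.1791, 0.0071]
tool_rot: [0.053, 0.999, 0.0, 0.0]
ft_force: [-1.1, -0.4, 0.5]
grip_width: 0.0596
grasp_force: 0.0
```

Request:
{"fn": "drive_tool", "kwargs": {"slide": [[0, 0, 0], [0, 0, 0], [0, 0, 0], [0, 0, 0], [0, 0, 0], [0, 0, 0], [0, 0, 0], [0, 0, 0]], "rotation": [[0, 0, 0], [0, 0, 0], [0, 0, 0], [0, 0, 0], [0, 0, 0], [0, 0, 0], [0, 0, 0], [0, 0, 0]], "gripper": 0.35}}

```text
clock: 18.5
eef_pos: [0.5649, 0.1792, 0.0074]
tool_rot: [0.053, 0.999, 0.0, 0.0]
ft_force: [-1.7, 0.1, 5.3]
grip_width: 0.0383
grasp_force: 60.8
```

Request:
{"fn": "drive_tool", "kwargs": {"slide": [[0.005, 0, -0.001], [0.01, 0, -0.002], [0.02, 0, -0.003], [0.03, 0, -0.003], [0.04, 0, -0.003], [0.05, 0, -0.003], [0.06, 0, -0.003], [0.07, 0, -0.003]], "rotation": [[0, 0, 0], [0, 0, 0], [0, 0, 0], [0, 0, 0], [0, 0, 0], [0, 0, 0], [0, 0, 0], [0, 0, 0]]}}

```text
clock: 19.5
eef_pos: [0.5469, 0.1809, 0.0075]
tool_rot: [0.053, 0.999, -0.0, -0.0]
ft_force: [1.6, -0.2, 0.8]
grip_width: 0.0386
grasp_force: 60.3
```

Request:
{"fn": "drive_tool", "kwargs": {"slide": [[0.015, 0, 0], [0.03, 0, 0], [0.045, 0, 0], [0.06, 0, 0], [0.075, 0, 0], [0.09, 0, 0], [0.105, 0, 0], [0.12, 0, 0]], "rotation": [[0, 0, 0], [0, 0, 0], [0, 0, 0], [0, 0, 0], [0, 0, 0], [0, 0, 0], [0, 0, 0], [0, 0, 0]]}}

```text
clock: 20.5
eef_pos: [0.5167, 0.1841, 0.0074]
tool_rot: [0.053, 0.999, -0.0, -0.0]
ft_force: [0.7, 0.2, -0.8]
grip_width: 0.0383
grasp_force: 60.3
```

Request:
{"fn": "drive_tool", "kwargs": {"slide": [[0.02, 0, 0], [0.04, 0, 0], [0.06, 0, 0], [0.08, 0, 0], [0.1, 0, 0], [0.13, 0, 0], [0.16, 0, 0], [0.2, 0, 0]], "rotation": [[0, 0, 0], [0, 0, 0], [0, 0, 0], [0, 0, 0], [0, 0, 0], [0, 0, 0], [0, 0, 0], [0, 0, 0]]}}

```text
clock: 21.5
eef_pos: [0.4671, 0.1895, 0.0075]
tool_rot: [0.053, 0.999, 0.0, -0.0]
ft_force: [-1.4, 0.4, 0.3]
grip_width: 0.0383
grasp_force: 60.2
```

```bash
python3 - <<'E'
from meas import *
s=shot('scene'); t=shot('top')
for n,c,(x,y,w,h) in(('t',t,(200,120,60,90)),):
    P=cloud(c)[y:y+h,x:x+w].reshape(-1,3); m=(P[:,2]>.045)&(P[:,2]<.08); print(m.sum(),np.median(P[m][:,2]),rect(P[m][:,:2]))
    q=P[m&(P[:,2]<.062)]; print(len(q),np.linalg.lstsq(np.c_[q[:,:2]-q[:,:2].mean(0),np.ones(len(q))],q[:,2],rcond=None)[0])
a=cv2.resize(s['image'][190:290,180:300,::-1],None,fx=5,fy=5,interpolation=cv2.INTER_CUBIC)
b=cv2.resize(t['image'][120:270,205:260,::-1],None,fx=3.33,fy=3.33,interpolation=cv2.INTER_CUBIC)[:500]
cv2.imwrite('pics/s5.png',np.hstack([a,np.pad(b,((0,500-len(b)),(0,0),(0,0)))]))
E
```

```text
663 0.05728856331921239 (array([0.66811542, 0.16471107]), [48.26713562011719, 98.58888244628906], np.float32(-0.13230805))
629 [0.02011273 0.05143984 0.05676662]
```

View pics/s5.png

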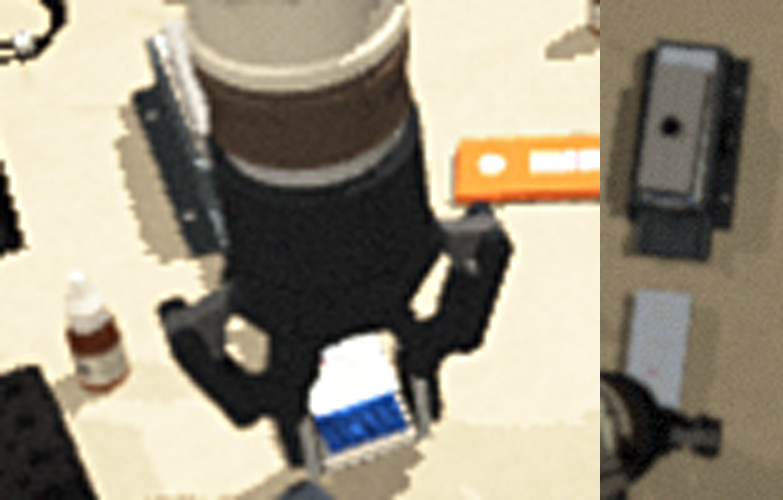

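The weight is flat, with its top at z ≈ 0.057, and the cassette (white slab at crop (657,350)) is clear of the bed. Next I measure how the cassette sits in the grip.

```bash
cat > cas.py <<'E'
from meas import *
def cas(t,box,z):
    x,y,w,h=box; im=t['image']; hsv=cv2.cvtColor(im,cv2.COLOR_RGB2HSV)
    k=np.zeros(im.shape[:2],np.uint8); k[y:y+h,x:x+w]=cv2.inRange(hsv,(0,0,110),(180,70,255))[y:y+h,x:x+w]
    n,l,st,_=cv2.connectedComponentsWithStats(k); i=1+st[1:,4].argmax(); v,u=np.where(l==i)
    p=onplane(t,np.c_[u,v],z)[:,:2]; print(st[i]); return p
E
python3 - <<'E'
from cas import *
t=load('top'); P=cloud(t)
print('top z at slab',P[220:232,219:225,2].round(4).mean(1)[::3])
p=cas(t,(210,200,25,45),.022); c,wh,a=rect(p); print(c,wh,a)
o=bot.get_obs(); d=np.array([np.cos(-.107),np.sin(-.107)]); n=np.array([-d[1],d[0]])
q=p-o['eef_pos'][:2]; print('end ahead of TCP',np.sort(q@d)[-8:], 'lat',(q@n).min(),(q@n).max(),(q@n)[q@d>.05].mean())
m=q@d>.05; bins=np.arange(.05,.1,.004); s=q@d; lat=q@n
cx=[(b,(lat[(s>=b)&(s<b+.004)].min()+lat[(s>=b)&(s<b+.004)].max())/2) for b in bins if ((s>=b)&(s<b+.004)).sum()>5]; print(np.polyfit(*np.array(cx).T,1))
print(o['eef_pos'],o['ft_force'])
E
```

```text
top z at slab [0.02058333 0.0219     0.02211667 0.02276667]
[213 205  21  38 589]
[0.52146545 0.179936  ] [46.440799713134766, 87.6680908203125] -0.036761753
end ahead of TCP [0.09702194 0.09717062 0.09741825 0.09766595 0.09791371 0.09816154
 0.09831052 0.10029295] lat -0.026953617213267396 0.02229059132400517 -0.0019048505937613006
[ 0.03438432 -0.004484  ]
[0.46591789 0.18929867 0.00734685] [ 0.44883675  0.07532396 -0.71835655]
```

```bash
python3 - <<'E'
from cas import *
t=load('top'); P=cloud(t)[200:240,205:245].reshape(-1,3)
im=t['image'][200:240,205:245].reshape(-1,3).astype(int)
m=(P[:,2]>.014)&(P[:,2]<.03)&(im[:,2]>im[:,0]-12)&(im.min(1)>90)
p=P[m][:,:2]; print(m.sum(),rect(p))
o=bot.get_obs()['eef_pos'][:2]
d=np.array([np.cos(-.107),np.sin(-.107)]); n=np.array([-d[1],d[0]]); s=(p-o)@d; lat=(p-o)@n
print('end',np.sort(s)[-12:].round(4))
cx=np.array([(b+.003,(lat[k].min()+lat[k].max())/2,np.ptp(lat[k]),k.sum()) for b in np.arange(.03,.095,.006) for k in [(s>=b)&(s<b+.006)] if k.sum()>5]); print(cx.round(4)); print(np.polyfit(cx[:,0],cx[:,1],1))
E
```

```text
485 (array([0.52265692, 0.18217722]), [40.19054412841797, 75.86712646484375], np.float32(-0.10384075))
end [0.0934 0.0936 0.0936 0.0937 0.0939 0.0941 0.0942 0.0942 0.0944 0.0944
 0.0947 0.0951]
[[ 3.30e-02 -1.00e-03  3.84e-02  3.50e+01]
 [ 3.90e-02 -1.00e-03  3.96e-02  4.30e+01]
 [ 4.50e-02 -1.30e-03  3.61e-02  4.00e+01]
 [ 5.10e-02 -1.30e-03  3.79e-02  4.20e+01]
 [ 5.70e-02 -3.00e-04  3.88e-02  4.20e+01]
 [ 6.30e-02 -1.70e-03  3.62e-02  4.20e+01]
 [ 6.90e-02 -1.50e-03  3.82e-02  4.10e+01]
 [ 7.50e-02 -1.60e-03  3.89e-02  4.40e+01]
 [ 8.10e-02 -1.00e-04  3.84e-02  4.00e+01]
 [ 8.70e-02 -8.00e-04  3.64e-02  4.10e+01]
 [ 9.30e-02 -1.20e-03  3.81e-02  3.40e+01]]
[ 0.00261059 -0.00123109]
```

Request:
{"fn": "drive_tool", "kwargs": {"slide": [[0, 0, -0.06], [0, 0, -0.16], [0, 0, -0.26], [0, -0.1, -0.34], [0, -0.25, -0.34], [0, -0.45, -0.34], [0, -0.65, -0.34], [0, -0.8, -0.34]], "rotation": [[0, 0, 0], [0, 0, 0], [0, 0, 0], [0, 0, -0.05], [0, 0, -0.15], [0, 0, -0.25], [0, 0, -0.35], [0, 0, -0.45]]}}

```text
clock: 22.6
eef_pos: [0.4468, -0.0113, 0.0939]
tool_rot: [-0.059, 0.998, -0.0, 0.001]
ft_force: [0.2, -0.2, -0.3]
grip_width: 0.0385
grasp_force: 60.3
```

```bash
python3 -c "
from h import *
goto(.4648,-.2039,.050,1.690)"
```

```text
slide [ 0.02   -0.7733  0.176 ] rot [-0.0012  0.0043 -0.001 ] F [ 0.22 -0.16 -0.34] t 22.6
```

Request:
{"fn": "drive_tool", "kwargs": {"slide": [[0, -0.12, 0], [0.01, -0.3, 0], [0.02, -0.5, 0], [0.02, -0.68, 0], [0.02, -0.76, 0.04], [0.02, -0.77, 0.1], [0.02, -0.77, 0.16], [0.02, -0.77, 0.176]], "rotation": [[0, 0, 0], [0, 0, 0], [0, 0, 0], [0, 0, 0], [0, 0, 0], [0, 0, 0], [0, 0, 0], [0, 0, 0]]}}

```text
clock: 23.6
eef_pos: [0.4625, -0.1992, 0.0467]
tool_rot: [-0.06, 0.998, 0.001, -0.002]
ft_force: [-0.5, -0.1, -0.4]
grip_width: 0.0384
grasp_force: 60.3
```

```bash
python3 - <<'E'
from cas import *
goto(.4648,-.2039,.010,1.690)
t=shot('top'); o=bot.get_obs()['eef_pos']; print(o)
C=cloud(t); P=C[190:250,340:410].reshape(-1,3); im=t['image'][190:250,340:410].reshape(-1,3).astype(int)
zz=o[2]+.0146; print(zz)
d=np.array([np.cos(.119),np.sin(.119)]); n=np.array([-d[1],d[0]]); s=(P[:,:2]-o[:2])@d; lat=(P[:,:2]-o[:2])@n
m=(abs(P[:,2]-zz)<.008)&(s>.03)&(s<.105)&(abs(lat)<.03)&(im.min(1)>80); p=P[m][:,:2]; print(m.sum(),rect(p),np.median(P[m][:,2]))
s=s[m];lat=lat[m]; print(np.sort(s)[-8:].round(4)); 
cx=np.array([(b+.003,(lat[k].min()+lat[k].max())/2,np.ptp(lat[k]),k.sum(),np.median(P[m][k,2])) for b in np.arange(.03,.095,.006) for k in [(s>=b)&(s<b+.006)] if k.sum()>5]); print(cx.round(4)); print(np.polyfit(cx[:,0],cx[:,1],1))
Q=C[125:210,335:410].reshape(-1,3); k=abs(Q[:,2]-.054)<.006; print('reader',rect(Q[k&(Q[:,0]>.575)][:,:2]))
s_=shot('scene')
a=cv2.resize(s_['image'][140:260,290:450,::-1],None,fx=5,fy=5,interpolation=cv2.INTER_CUBIC); cv2.imwrite('pics/s6.png',a)
E
```

```text
slide [-0.0074 -0.0201  0.1466] rot [ 0.0048 -0.007   0.0018] F [-0.48 -0.1  -0.43] t 23.6
[ 0.46281242 -0.19939644  0.04687453]
0.06147452531811022
494 (array([ 0.52608057, -0.19179161]), [40.46549606323242, 66.97502899169922], np.float32(0.1252495)) 0.06142181039744804
[0.096  0.0964 0.0964 0.0966 0.097  0.097  0.0971 0.0973]
[[ 3.30e-02  3.70e-03  3.07e-02  3.10e+01  6.17e-02]
 [ 3.90e-02  2.00e-04  3.94e-02  4.70e+01  6.15e-02]
 [ 4.50e-02  3.00e-04  3.98e-02  4.50e+01  6.15e-02]
 [ 5.10e-02  6.00e-04  3.82e-02  4.50e+01  6.17e-02]
 [ 5.70e-02 -1.00e-04  3.99e-02  4.70e+01  6.14e-02]
 [ 6.30e-02  7.00e-04  3.76e-02  4.60e+01  6.16e-02]
 [ 6.90e-02 -1.00e-04  3.82e-02  4.30e+01  6.16e-02]
 [ 7.50e-02 -1.00e-04  4.01e-02  4.70e+01  6.15e-02]
 [ 8.10e-02  1.00e-03  3.87e-02  4.50e+01  6.18e-02]
 [ 8.70e-02  0.00e+00  3.81e-02  4.40e+01  6.11e-02]
 [ 9.30e-02  3.00e-04  3.96e-02  4.70e+01  6.12e-02]]
[-0.02464625  0.00214293]
reader (array([ 0.65079156, -0.1829278 ]), [99.72183227539062, 139.9340362548828], np.float32(0.11276115))
```

View pics/s6.png

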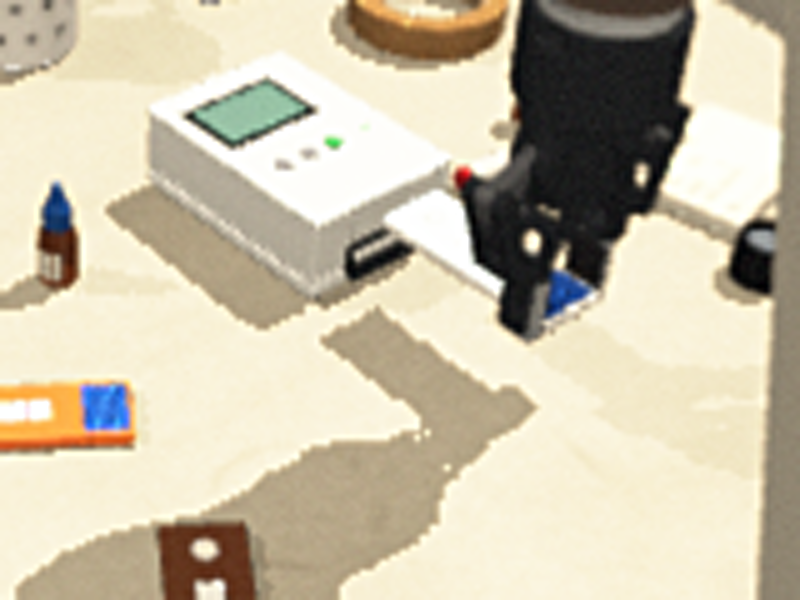

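The held cassette is level and lines up with the reader's port, which is black in the crop at (375,250). The marker and vials are clear.

```bash
python3 -c "
from h import *
goto(.4648,-.2051,.0095,1.688)"
```

```text
slide [-0.0036 -0.0223  0.1524] rot [ 0.0027 -0.004   0.0056] F [-0.5   0.06 -0.31] t 23.7
```

Request:
{"fn": "drive_tool", "kwargs": {"slide": [[0, 0, 0], [0, -0.01, 0.03], [0, -0.02, 0.06], [0, -0.02, 0.09], [0, -0.02, 0.12], [0, -0.02, 0.15], [0, -0.02, 0.15], [0, -0.02, 0.15]], "rotation": [[0, 0, 0], [0, 0, 0.003], [0, 0, 0.003], [0, 0, 0.003], [0, 0, 0.003], [0, 0, 0.003], [0, 0, 0.003], [0, 0, 0.003]]}}

```text
clock: 24.7
eef_pos: [0.4647, -0.2062, 0.0111]
tool_rot: [-0.058, 0.998, -0.0, 0.0]
ft_force: [-0.2, -0.5, -0.6]
grip_width: 0.0387
grasp_force: 60.3
```

```bash
python3 -c "
from h import *
goto(.4648,-.2051,.0095,1.688);print(bot.get_obs()['eef_pos'])"
```

```text
slide [-0.0008  0.0042  0.0064] rot [-0.0001  0.0002 -0.001 ] F [-0.24 -0.53 -0.64] t 24.7
[ 0.46473336 -0.20617263  0.01109558]
```

Request:
{"fn": "drive_tool", "kwargs": {"slide": [[0, 0.004, 0.005], [0, 0.004, 0.005], [-0.02, 0.004, 0.005], [-0.05, 0.004, 0.005], [-0.08, 0.004, 0.005], [-0.1, 0.004, 0.005], [-0.12, 0.004, 0.005], [-0.14, 0.004, 0.005]], "rotation": [[0, 0, 0], [0, 0, 0], [0, 0, 0], [0, 0, 0], [0, 0, 0], [0, 0, 0], [0, 0, 0], [0, 0, 0]]}}

```text
clock: 25.7
eef_pos: [0.4995, -0.201, 0.0097]
tool_rot: [-0.058, 0.998, 0.0, -0.0]
ft_force: [0.3, -0.6, -0.2]
grip_width: 0.0385
grasp_force: 60.3
```

Request:
{"fn": "drive_tool", "kwargs": {"slide": [[-0.01, 0, 0], [-0.02, 0, 0], [-0.03, 0, 0], [-0.04, 0, 0], [-0.05, 0, 0], [-0.06, 0, 0], [-0.07, 0, 0], [-0.08, 0, 0]], "rotation": [[0, 0, 0], [0, 0, 0], [0, 0, 0], [0, 0, 0], [0, 0, 0], [0, 0, 0], [0, 0, 0], [0, 0, 0]]}}

```text
clock: 26.7
eef_pos: [0.5192, -0.1986, 0.0096]
tool_rot: [-0.058, 0.998, 0.0, -0.0]
ft_force: [-1.1, 0.4, -3.6]
grip_width: 0.0385
grasp_force: 60.5
```

Request:
{"fn": "drive_tool", "kwargs": {"slide": [[-0.005, 0, 0.001], [-0.01, 0, 0.002], [-0.015, 0, 0.003], [-0.02, 0, 0.004], [-0.025, 0, 0.004], [-0.03, 0, 0.004], [-0.035, 0, 0.004], [-0.04, 0, 0.004]], "rotation": [[0, 0, 0], [0, 0, 0], [0, 0, 0], [0, 0, 0], [0, 0, 0], [0, 0, 0], [0, 0, 0], [0, 0, 0]]}}

```text
clock: 27.7
eef_pos: [0.5292, -0.1976, 0.0088]
tool_rot: [-0.058, 0.998, 0.0, 0.0]
ft_force: [-1.0, -0.1, -2.2]
grip_width: 0.038
grasp_force: 60.5
```

Request:
{"fn": "drive_tool", "kwargs": {"slide": [[-0.006, 0, 0.001], [-0.012, 0, 0.002], [-0.018, 0, 0.002], [-0.024, 0, 0.002], [-0.03, 0, 0.002], [-0.036, 0, 0.002], [-0.042, 0, 0.002], [-0.048, 0, 0.002]], "rotation": [[0, 0, 0], [0, 0, 0], [0, 0, 0], [0, 0, 0], [0, 0, 0], [0, 0, 0], [0, 0, 0], [0, 0, 0]]}}

```text
clock: 28.7
eef_pos: [0.5411, -0.1962, 0.0083]
tool_rot: [-0.058, 0.998, 0.0, -0.0]
ft_force: [-1.6, -0.8, -2.2]
grip_width: 0.0387
grasp_force: 60.6
```

Request:
{"fn": "drive_tool", "kwargs": {"slide": [[-0.002, 0, 0], [-0.004, 0, 0], [-0.006, 0, 0], [-0.008, 0, 0], [-0.01, 0, 0], [-0.012, 0, 0], [-0.012, 0, 0], [-0.012, 0, 0]], "rotation": [[0, 0, 0], [0, 0, 0], [0, 0, 0], [0, 0, 0], [0, 0, 0], [0, 0, 0], [0, 0, 0], [0, 0, 0]]}}

```text
clock: 29.7
eef_pos: [0.5441, -0.1958, 0.0083]
tool_rot: [-0.058, 0.998, 0.0, 0.0]
ft_force: [-1.3, -0.3, -1.9]
grip_width: 0.0384
grasp_force: 60.6
```

Request:
{"fn": "drive_tool", "kwargs": {"slide": [[-0.001, 0, 0], [-0.002, 0, 0], [-0.003, 0, 0], [-0.004, 0, 0], [-0.005, 0, 0], [-0.006, 0, 0], [-0.007, 0, 0], [-0.008, 0, 0]], "rotation": [[0, 0, 0], [0, 0, 0], [0, 0, 0], [0, 0, 0], [0, 0, 0], [0, 0, 0], [0, 0, 0], [0, 0, 0]]}}

```text
clock: 30.7
eef_pos: [0.5445, -0.1957, 0.008]
tool_rot: [-0.058, 0.998, 0.0, -0.001]
ft_force: [-6.3, -0.8, 1.4]
grip_width: 0.038
grasp_force: 60.8
```

Request:
{"fn": "drive_tool", "kwargs": {"slide": [[-0.001, 0, 0], [-0.002, 0, 0], [-0.003, 0, 0], [-0.004, 0, 0], [-0.005, 0, 0], [-0.005, 0, 0], [-0.005, 0, 0], [-0.005, 0, 0]], "rotation": [[0, 0, 0], [0, 0, 0], [0, 0, 0], [0, 0, 0], [0, 0, 0], [0, 0, 0], [0, 0, 0], [0, 0, 0]]}}

```text
clock: 31.7
eef_pos: [0.5445, -0.1956, 0.0079]
tool_rot: [-0.058, 0.998, 0.0, -0.003]
ft_force: [-8.5, -0.7, 3.2]
grip_width: 0.0387
grasp_force: 61.0
```

Request:
{"fn": "drive_tool", "kwargs": {"slide": [[0.003, 0, 0], [0.006, 0, 0], [0.008, 0, 0], [0.008, 0, 0], [0.008, 0, 0], [0.008, 0, 0], [0.008, 0, 0], [0.008, 0, 0]], "rotation": [[0, 0, 0], [0, 0, 0], [0, 0, 0], [0, 0, 0], [0, 0, 0], [0, 0, 0], [0, 0, 0], [0, 0, 0]]}}

```text
clock: 32.7
eef_pos: [0.5445, -0.1957, 0.0081]
tool_rot: [-0.058, 0.998, 0.0, -0.001]
ft_force: [-6.1, -0.6, -0.2]
grip_width: 0.0386
grasp_force: 60.7
```

Request:
{"fn": "drive_tool", "kwargs": {"slide": [[0, 0, 0], [0, 0, 0], [0, 0, 0], [0, 0, 0], [0, 0, 0], [0, 0, 0], [0, 0, 0], [0, 0, 0]], "rotation": [[0, 0, 0], [0, 0, 0], [0, 0, 0], [0, 0, 0], [0, 0, 0], [0, 0, 0], [0, 0, 0], [0, 0, 0]], "gripper": 0.7}}

```text
clock: 33.7
eef_pos: [0.5452, -0.1957, 0.0083]
tool_rot: [-0.058, 0.998, 0.0, -0.0]
ft_force: [-1.0, -0.2, 0.2]
grip_width: 0.0598
grasp_force: 0.0
```

Request:
{"fn": "drive_tool", "kwargs": {"slide": [[0, 0, -0.02], [0, 0, -0.06], [0, 0, -0.12], [0, 0, -0.2], [0.05, 0, -0.3], [0.15, 0, -0.38], [0.25, 0, -0.4], [0.25, 0, -0.4]], "rotation": [[0, 0, 0], [0, 0, 0], [0, 0, 0], [0, 0, 0], [0, 0, 0], [0, 0, 0], [0, 0, 0], [0, 0, 0]]}}

```text
clock: 34.7
eef_pos: [0.4825, -0.2033, 0.1102]
tool_rot: [-0.058, 0.998, -0.0, 0.001]
ft_force: [0.2, 0.2, -0.3]
grip_width: 0.0598
grasp_force: 0.0
```

```bash
python3 - <<'E'
from cas import *
t=shot('top'); s_=shot('scene'); C=cloud(t)
d=np.array([np.cos(.117),np.sin(.117)]); n=np.array([-d[1],d[0]]); r=np.array([.651,-.1829])
P=C[185:230,345:410].reshape(-1,3); im=t['image'][185:230,345:410].reshape(-1,3).astype(int)
s=(P[:,:2]-r)@d; l=(P[:,:2]-r)@n
m=(abs(P[:,2]-.022)<.006)&(s<-.08)&(s>-.14)&(abs(l)<.03)&((im.min(1)>80)|(im[:,2]>im[:,0]+20)); print(m.sum(),s[m].min(),l[m].min(),l[m].max(),np.median(P[m][:,2]))
p,st=blue(s_,(310,160,120,100),.022); print('pad',p.mean(0),((p.mean(0)-r)@d,(p.mean(0)-r)@n),rect(p))
P=C[120:210,200:260].reshape(-1,3); m=(P[:,2]>.052)&(P[:,2]<.062); print('weight',rect(P[m][:,:2]),np.median(P[m][:,2]))
a=cv2.resize(s_['image'][140:260,190:420,::-1],None,fx=3.4,fy=3.4,interpolation=cv2.INTER_CUBIC); cv2.imwrite('pics/s7.png',a)
E
```

```text
279 -0.12003079658932397 -0.020933773899267077 0.01959377061415634 0.023251432340411715
pad [ 0.5454071  -0.19657943] (np.float64(-0.10646784154093905), np.float64(-0.00125970864719297)) (array([ 0.54496466, -0.19701868]), [18.52654457092285, 28.99652862548828], np.float32(-1.4792776))
weight (array([0.67343573, 0.16678772]), [38.16035842895508, 90.05384826660156], np.float32(-0.13490885)) 0.05737808384299442
```

View pics/s7.png

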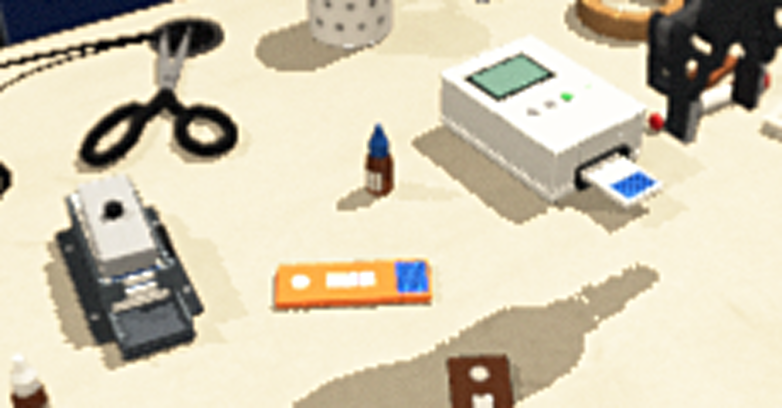

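The cassette is in the port with its pad at (632,183), measured at -106.5 mm along the reader axis, exactly the home position. The stack and weight lie flat, the vials are unmoved and the gripper is clear.

```bash
python3 -c "
from h import *
print(bot.job_done())"
```

```text
the job is handed in; nothing more can be done
None
```

I handed the job in at about 35 s. The cassette measured fully home in the reader's port and was released, and the stack and its weight lie flat on the dispenser's bed. The hand-in gave no verdict back.

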